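Push the icon rack through the sprung gate into the curing bay

TASK

Press the yellow lever down with one fingertip to hold the red gate up and, still holding it, push the rack of little painted icons by its push plate along the chute, under the gate, until it is fully home against the end of the curing bay. Then back away so that the gate falls shut behind the icons. Only push: do not lift or tip the rack, do not let the gate touch the rack or its icons, and leave everything else on the table where it stands.

Things in the scene. Friction and masses are not known exactly. Their poses are not given: they have to be found in the camera images.
- chute: Fixed wooden chute, base plate x -88 to 44, y -275 to 185 mm. Origin at table height on the chute's centre line, straight below the gate's hinge axis. +y: the way the rack is pushed, +z up; the lever is on the -x side. Floor 10 mm above the table; side walls' inner faces at x = -35 and 35 mm, 8 mm thick, tops 34 mm above the table, from y = -245 to 90 mm; the curing bay follows.
- bay_end (a point): Middle of the inner face of the curing bay's end wall, at chute y = 168 mm, 30 mm above the table. The grey bay is open on top, its side walls are 80 mm tall and begin at chute y = 90 mm.
- gate (a joint): Angle of the rocker (yellow lever and red gate in one) about a level axis along chute x, at y = 0, 28 mm above the table. 0: gate shut, lever sloping up. 0.45 (hard stop): gate up, lever level. A spring always pulls it shut: pressing the lever takes about 2 N near its far end, about 6 N at 60 mm from the hinge. Above 0.28 the gate clears the rack.
- pedal: Yellow lever of the rocker: flat bar 28 mm wide, 8 mm thick, outside the chute wall, centre line at chute x = -61 mm, from 17 to 262 mm behind the hinge (-y). Gate shut: slopes up 0.45 rad, end at y = -231 mm. Pressed: level, top 40 mm above the table, so a fingertip can slide along it above the wall. Origin on the hinge axis at chute x = 0; its axes turn with the rocker.
- pedal_end (a point): Middle of the top edge of the yellow lever's free end, about 153 mm above the table while the gate is shut.
- flap: Red gate plate of the rocker, 102 x 6 x 44 mm, across the chute at y = 80 mm when shut, its lower edge then 38 mm above the table; it rises over 30 mm when the lever is pressed. The rack cannot push it open. Origin on the hinge axis at chute x = 0; its axes turn with the rocker.
- rack: Loose aluminium rack, about 0.35 kg, in the chute, +y along the chute. Origin: on its underside, straight below the middle of the push plate's rear face. A flat tongue (40 wide, 5 mm thick) joins the plate to the body with three icons: y = 147 to 222 mm, 64 wide, 45 mm tall. Origin starts at chute y = -190 to -160 mm; home it is at -54 mm: body past the gate, tongue under it, plate outside.
- push_plate (a point): Middle of the rear face of the rack's upright push plate, 30 mm above the rack's underside. The plate is 56 mm wide (along x), 6 mm thick, 60 mm tall; its top is 70 mm above the table.
- rack_nose (a point): Middle of the rack's front face, 222 mm ahead of its origin, 20 mm above its underside; fully home it is at chute y = 168 mm.
- brush_pot: Bystander, not to be moved: white ceramic pot, 72 mm across, 95 mm tall, with paint brushes standing in it up to 190 mm. Origin: centre of its underside.
- varnish: Bystander, not to be moved: amber glass jar with black cap, 52 mm across, 75 mm tall. Origin: centre of its underside.
- tape: Bystander, not to be moved: roll of paper tape lying flat, 84 mm across, 24 mm tall. Origin: centre of its underside.
- paint_bottle: Bystander, not to be moved: blue plastic bottle, 44 mm across, 120 mm tall. Origin: centre of its underside.
- mug: Bystander, not to be moved: blue mug, 80 mm across, 90 mm tall. Origin: centre of its underside.
- knife: Bystander, not to be moved: spatula lying on the table along its own x, about 200 mm long. Origin: centre of its underside.
- blank: Bystander, not to be moved: bare wooden panel lying flat, 80 x 100 x 18 mm. Origin: centre of its underside.
- thinner: Bystander, not to be moved: green glass bottle, 66 mm across, 160 mm tall. Origin: centre of its underside.
There are look-alikes about, which are no part of the job. Leave any blue or purple look-alike of the rack alone.

How it is judged:
On the way, in this order (a step that is already met when the one before it is completed fails the run):
1. the gate is held up by a finger on the yellow lever while the rack still waits before it (value of joint gate above 0.28 rad and contact force between the fingers and pedal above 0.3 N and y of rack_nose in the frame of chute below 0.08 m), for 0.1 s.
2. the rack passes under the gate while a finger holds the lever down (value of joint gate above 0.25 rad and contact force between the fingers and pedal above 0.3 N and y of rack_nose in the frame of chute between 0.1 and 0.15 m), for 0.05 s.
At the end, for the whole second after the job is handed in: the rack lies flat in the chute with its nose within 7 mm of the end wall of the curing bay, at rest, and the gate is shut behind its body (joint below 0.05) (y of rack_nose in the frame of chute between 0.161 and 0.172 m and angle between the y axis of rack and the y axis of chute, either way round below 0.12 rad and value of joint gate below 0.05 rad and height (world z) of rack below 0.014 m and linear speed of rack below 0.02 m/s and angle between rack's own z axis and vertical below 0.08 rad); the robot touches nothing.
It fails at once if the rack is lifted off the chute floor (over 8 mm) (height (world z) of rack above 0.018 m).
It fails at once if the rack is tipped (angle between rack's own z axis and vertical above 0.2 rad).
It fails at once if the gate touches the rack or its icons (contact force between flap and rack above 1 N).
It fails at once if something else on the table is moved by more than 25 mm or knocked over (distance of any of brush_pot, varnish, tape, paint_bottle, mug, knife, blank, thinner from where it was at the start of the episode above 0.025 m or angle between any of brush_pot, varnish, tape, paint_bottle, mug, knife, blank, thinner's own z axis and vertical above 0.4 rad).
It also fails if it takes over 42 s, if anything falls off the work surface, if the arm or the gripper's body presses on something with over 40 N, if the wrist force passes 120 N, or if a joint passes its speed limit or range.

ROBOT

A 6-joint arm with a two-finger parallel gripper is mounted at the origin on the work surface. World frame = base frame: x ahead of the robot, y to its left, z up, the work surface at z = 0. Lengths are in m, angles in rad, forces in N, time in s.
With the tool pointing down it reaches from about 0.275 to 0.825 m from the base axis. Payload 4.9 kg.
Tool frame: the origin (TCP) lies at the very end of the fingers, on their centre line; the grasp point (between the pads) lies 19 mm behind it; z points along the fingers, y is the line along which they close (so a half turn about z gives the same grasp; the last joint's range is limited). The gripper opens to 85 mm and grips with 20 to 120 N. Pads are 22 mm wide; open, the fingers measure 114 mm over their backs; the gripper's body (76 mm by 85 mm) begins 54 mm behind the grasp point. The pads swing forward as they close: fully open they stand 13 mm farther back than shut.
Start: joints at [1.088, 0.326, -0.193, 1.052, 0, 1.437], TCP at [0.188, 0.517, 0.231] pointing down, gripper open.
Joint ranges: [-2.65, 2.65], [-0.97, 1.79], [-1.3, 1.35], [-1.93, 2.1], [-1.47, 1.37], [-3.14, 3.14]. Speed limits (rad/s): [2.57, 2.57, 3.14, 3.14, 3.14, 3.14].

INTERFACE

Orientations are given as [roll, pitch, yaw] about the fixed x, y, z axes, in that order (R = Rz(yaw) Ry(pitch) Rx(roll)).
In Python, from rig import * gives the robot as it stands.
- The arm moves only by the tool servo_tool, never from a script. Its argument "series" is a list of rows, each a list of 7 numbers: the gripper's target within -1 to 1 (shut at 1, half-way at 0, fully open at -1), then the shift along the world's x, y, z in m, then the turn, a rotation vector about the world's x, y, z in degrees. In form: [[claw, x, y, z, ax, ay, az], ...]. A call has 1 to 12 rows; each row shifts and turns the commanded pose from where the row before left it; what a row does not reach is not made up. A row lasts 1/12 s, in which the tool goes at most 41.7 mm and 7.16 degrees, less where a joint would pass 70% of its speed; a pose out of reach is approached as far as the arm can. A call with a gripper value outside its range is refused whole. The fingers move at their own pace and stop on an object; the grip force is fixed at half the most. Time passes only in rows, so rows that do not move let the fingers close. It gives the time, the measured TCP pose, the force, the opening and the grip force at its end, in the units of the state.
- get_obs(): the state, without advancing time (a new reading comes with each control period).
- capture(name): name is "side" or "top"; returns a dict with "color" (384x512x3 uint8, red, green, blue), "camera_matrix" (3x3 intrinsics, pixels), "dist" ([k1, k2, p1, p2, k3] as OpenCV has them; the pictures are not rectified), "extrinsics" (4x4, takes a point from camera to world coordinates). Camera axes: x right, y up, looking along -z (the intrinsics and any distortion apply to the point x, -y, -z); pixel columns grow to the right and rows downward; lengths in m; the calibration is good to about 2 mm. A picture is of the moment at which its call begins. There is no depth.
- hand_in(): hands the job in; it is judged then, once.
The state is a dict: "time_s": time; "joint_positions": joint angles; "qd": joint speeds; "effort": joint torques, N m; "tcp_pos": TCP position; "tool_rot": TCP orientation; "ft_force": force on the tool from outside, world axes, zero at the start; "moment": the same for the moment, N m; "finger_gap": finger opening in m; "grasp_force": force on a finger pad.
Only numpy, scipy, OpenCV 4.12 (cv2) and the standard library are available. Lean on these libraries where they do the work, as an engineer would, in place of code of your own. Each camera call takes 0.05 s, during which the arm holds its last target. There are 200 camera calls.

## Working session

There is one attempt and no reset: what is moved stays moved. The work goes in short steps, Python scripts to look and compute and a tool call to move; the robot and the scene stay as the last step left them, time stands still between calls to the robot, and variables do not carry over. Pictures are saved under pics/ and viewed, at most 10 in all, crops included, and the job is handed in when it is done.

Besides the shell and the picture viewer there is one more tool, called as name(argument=value, ...), one argument or row to a line, values as JSON. servo_tool: Moves the arm, as the interface text tells. Its arguments: {"type":"object","properties":{"series":{"type":"array"}},"required":["series"]}

```bash
mkdir -p pics; ls; python3 - <<'E'
from rig import *
import cv2,numpy as np
for n in("top","side"):
    c=capture(n); cv2.imwrite(f"pics/{n}0.png",c["color"][:,:,::-1]); np.savez(f"{n}0.npz",**c)
    print(n,c["camera_matrix"].tolist(),c["dist"],np.round(c["extrinsics"],3).tolist())
print(get_obs())
E
```

```text
pics
top [[371.9082681869039, 0.0, 253.1841280043144], [0.0, 371.9082681869039, 190.1813829850755], [0.0, 0.0, 1.0]] [-0.06583257  0.          0.          0.          0.        ] [[-0.014, 0.994, -0.106, 0.309], [-1.0, -0.015, -0.009, -0.104], [-0.011, 0.106, 0.994, 1.529], [0.0, 0.0, 0.0, 1.0]]
side [[404.5561695656658, 0.0, 258.0896902757232], [0.0, 404.5561695656658, 195.33711681532262], [0.0, 0.0, 1.0]] [-0.00900907  0.          0.          0.          0.        ] [[-0.986, 0.12, -0.112, 0.305], [-0.164, -0.716, 0.679, 0.823], [0.001, 0.688, 0.726, 1.104], [0.0, 0.0, 0.0, 1.0]]
{'time_s': 0.1, 'joint_positions': array([ 1.08779050e+00,  3.26870743e-01, -1.93461927e-01,  1.05199633e+00,
       -1.22746654e-05,  1.43660090e+00]), 'qd': array([-0.00011554, -0.00194988,  0.00252972,  0.00020363, -0.00188275,
       -0.000134  ]), 'effort': array([ 1.22977341e-03, -4.44239223e+01,  2.63038123e+01,  7.83444528e-03,
       -1.53122153e-05,  9.65456195e-06]), 'tcp_pos': array([0.18773151, 0.51642876, 0.23058793]), 'tool_rot': array([-3.14007211e+00, -1.92897275e-04,  2.79278212e+00]), 'ft_force': array([-0.26549955, -0.09061505, -0.19730933]), 'moment': array([ 0.06027645, -0.03506835,  0.04914069]), 'grasp_force': 0.0, 'finger_gap': 0.08557421353055922}
```

View pics/top0.png

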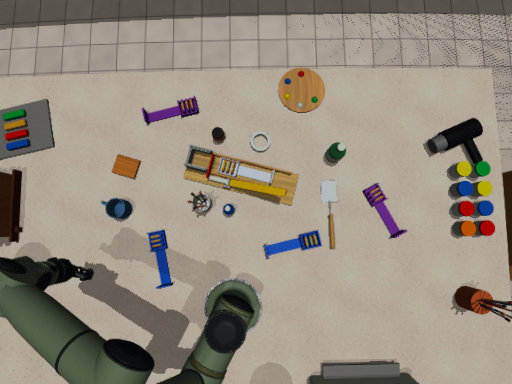

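View pics/side0.png

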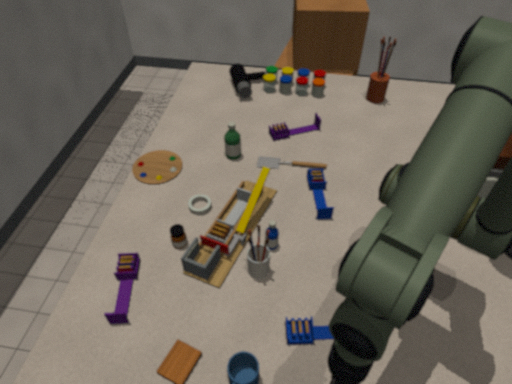

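```bash
cat > h.py <<'E'
import cv2,numpy as np
def ray(c,uv):
    p=cv2.undistortPoints(np.array(uv,float).reshape(-1,1,2),c["camera_matrix"],c["dist"])[:,0]
    E=c["extrinsics"]; d=np.c_[p[:,0],-p[:,1],-np.ones(len(p))]@E[:3,:3].T
    return E[:3,3],d
def plane(c,uv,z):
    o,d=ray(c,uv); return o+d*((z-o[2])/d[:,2])[:,None]
def proj(c,P):
    E=c["extrinsics"]; q=(np.array(P,float).reshape(-1,3)-E[:3,3])@E[:3,:3]
    return cv2.projectPoints(q*[1,-1,-1],np.zeros(3),np.zeros(3),c["camera_matrix"],c["dist"])[0][:,0]
def tri(c1,u1,c2,u2):
    o1,d1=ray(c1,u1);o2,d2=ray(c2,u2);out=[]
    for a,b in zip(d1,d2):
        s=np.linalg.lstsq(np.c_[a,-b],o2-o1,rcond=None)[0]; p,q=o1+a*s[0],o2+b*s[1]
        out.append(np.r_[(p+q)/2,np.linalg.norm(p-q)])
    return np.array(out)
E
python3 - <<'E'
import cv2
a=cv2.imread("pics/top0.png")[135:215,175:308]; b=cv2.imread("pics/side0.png")[155:290,175:285]
cv2.imwrite("pics/tc.png",cv2.resize(a,None,fx=6,fy=6,interpolation=cv2.INTER_CUBIC)[:600,:800])
cv2.imwrite("pics/sc.png",cv2.resize(b,None,fx=4.4,fy=4.4,interpolation=cv2.INTER_CUBIC)[:600])
E
```

```text
(no output)
```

View pics/tc.png

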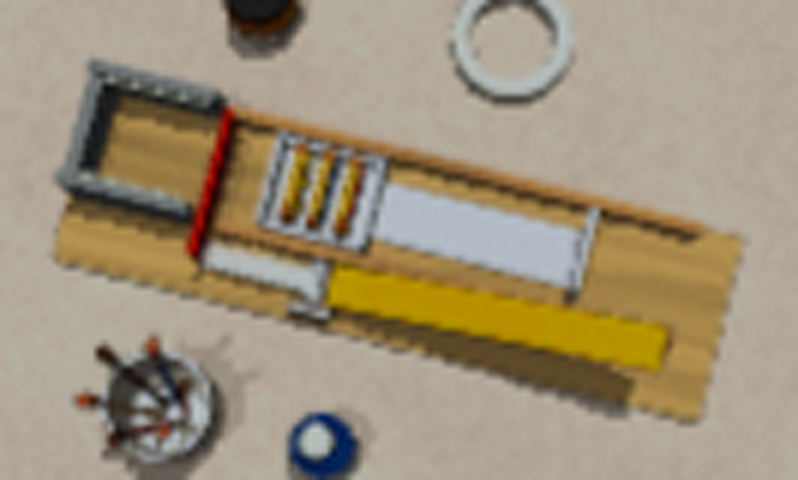

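View pics/sc.png

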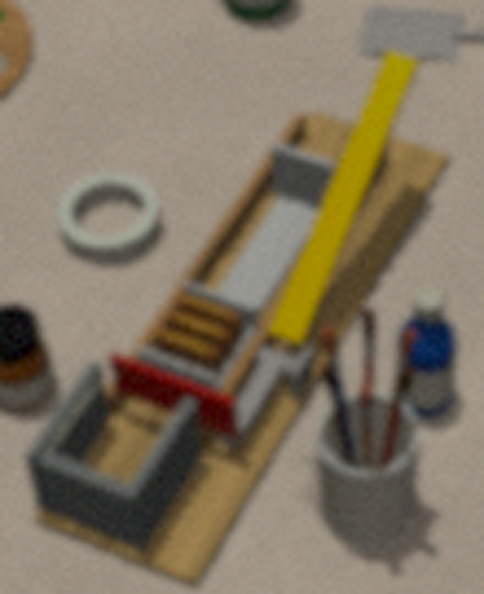

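```bash
cat >> h.py <<'E'
T=dict(np.load("top0.npz"));S=dict(np.load("side0.npz"))
tp=lambda p:(np.array(p,float)+.5)/6-.5+[175,135]
sp=lambda p:(np.array(p,float)+.5)/4.4-.5+[175,155]
E
python3 - <<'E'
from h import *
from scipy.optimize import least_squares
L=[[.044,-.275,.01],[-.088,-.275,.01],[-.088,.185,.01],[-.061,-.231,.153]]
t=tp([(743,237),(697,422),(55,262),(665,348)]);s=sp([(303,115),(449,157),(197,585),(400,57)])
print(tri(T,t,S,s).round(4))
W=lambda q:np.c_[np.array(L)[:,:2]@np.array([[np.cos(q[2]),np.sin(q[2])],[-np.sin(q[2]),np.cos(q[2])]])+q[:2],np.array(L)[:,2]]
f=lambda q:np.r_[proj(T,W(q))-t,proj(S,W(q))-s].ravel()
r=least_squares(f,[.35,-.05,-.2]);print(r.x,f(r.x).round(1)); q=r.x
np.save("chute.npy",q)
R=np.array([[np.cos(q[2]),-np.sin(q[2])],[np.sin(q[2]),np.cos(q[2])]])
for p in plane(T,tp([(598,208),(573,297)]),.07): print("plate",p,(p[:2]-q[:2])@R)
for n,p in dict(end=(-.061,-.231),hold=(-.061,-.2),plate=(0,-.18),home=(0,-.054)).items(): print(n,q[:2]+R@p, np.hypot(*(q[:2]+R@p)))
for n,px,z in(("pot",(160,405),.09),("bottle",(320,440),.12),("jar",(262,10),.075)):
    p=plane(T,tp([px]),z)[0]; print(n,p,(p[:2]-q[:2])@R)
E
```

```text
[[ 5.414e-01 -2.790e-01 -2.600e-03  8.500e-03]
 [ 4.097e-01 -2.436e-01  3.100e-03  1.700e-03]
 [ 5.282e-01  1.985e-01  1.000e-04  2.900e-03]
 [ 4.483e-01 -2.120e-01  1.425e-01  4.100e-03]]
[ 0.56526318  0.00150335 -0.25594115] [-0.5 -0.7 -0.2 -0.5 -1.5 -0.4 -1.3 -0.7  1.6 -1.5  0.  -1.   0.3 -0.4
  0.6 -1.1]
plate [ 0.5471542  -0.17560605  0.07      ] [ 0.02731722 -0.17592454]
plate [ 0.48811485 -0.1579449   0.07      ] [-0.03426997 -0.17378487]
end [ 0.44777119 -0.20652941] 0.49310590744639426
hold [ 0.45561902 -0.17653922] 0.48862541232671974
plate [ 0.5196951  -0.17263323] 0.5476177757078554
home [ 0.55159276 -0.05073762] 0.5539213620570228
pot [0.41929209 0.1115663  0.09      ] [-0.16907925  0.06952424]
bottle [0.39333691 0.00552691 0.12      ] [-0.16734444 -0.03963168]
jar [0.68371396 0.04597075 0.075     ] [0.10333511 0.07300542]
```

servo_tool(
  series=[
    [-0.12,0,0,0.035,0,0,0],
    [-0.12,0,0,0.035,0,0,0],
    [-0.12,0,0,0.035,0,0,0],
    [-0.12,0.0297,-0.02,0,0,0,-3.53],
    [-0.12,0.0297,-0.02,0,0,0,-3.53],
    [-0.12,0.0297,-0.02,0,0,0,-3.53],
    [-0.12,0.0297,-0.02,0,0,0,-3.53],
    [-0.12,0.0297,-0.02,0,0,0,-3.53],
    [-0.12,0.0297,-0.02,0,0,0,-3.53],
  ],
)

```text
time_s: 0.85
tcp_pos: [0.3671, 0.3956, 0.336]
tool_rot: [-3.141, -0.0, 2.42]
ft_force: [-0.0, 0.2, -1.4]
finger_gap: 0.0477
grasp_force: 0.0
```

servo_tool(
  series=[
    [-0.12,0.0199,-0.0291,0,0,0,-3.53],
    [-0.12,0.0199,-0.0291,0,0,0,-3.53],
    [-0.12,0.0199,-0.0291,0,0,0,-3.53],
    [-0.12,0.0199,-0.0291,0,0,0,-3.53],
    [-0.12,0.0199,-0.0291,0,0,0,-3.53],
    [-0.12,0.0199,-0.0291,0,0,0,-3.53],
    [-0.12,0.0067,-0.034,0,0,0,-3.53],
    [-0.12,0.0067,-0.034,0,0,0,-3.53],
    [-0.12,0.0067,-0.034,0,0,0,-3.53],
    [-0.12,0.0067,-0.034,0,0,0,-3.53],
    [-0.12,0.0067,-0.034,0,0,0,-3.53],
    [-0.12,0.0067,-0.034,0,0,0,-3.53],
  ],
)

```text
time_s: 1.85
tcp_pos: [0.5256, 0.0167, 0.3359]
tool_rot: [-3.141, -0.0, 1.681]
ft_force: [1.2, 0.0, 0.6]
finger_gap: 0.048
grasp_force: 0.0
```

servo_tool(
  series=[
    [-0.12,-0.0068,-0.0337,0,0,0,-3.53],
    [-0.12,-0.0068,-0.0337,0,0,0,-3.53],
    [-0.12,-0.0068,-0.0337,0,0,0,-3.53],
    [-0.12,-0.0068,-0.0337,0,0,0,-3.53],
    [-0.12,-0.0068,-0.0337,0,0,0,-3.53],
    [-0.12,-0.0068,-0.0337,0,0,0,-3.53],
    [-0.12,0,0,0,0,0,0],
    [-0.12,0,0,0,0,0,0],
    [-0.12,0,0,0,0,0,0],
  ],
)

```text
time_s: 2.6
tcp_pos: [0.4847, -0.1836, 0.3359]
tool_rot: [-3.141, -0.001, 1.314]
ft_force: [0.1, 0.4, 0.9]
finger_gap: 0.0477
grasp_force: 0.0
```

servo_tool(
  series=[
    [-0.12,0,0,-0.035,0,0,0],
    [-0.12,0,0,-0.035,0,0,0],
    [-0.12,0,0,-0.035,0,0,0],
    [-0.12,0,0,-0.035,0,0,0],
    [-0.12,0,0,-0.025,0,0,0],
    [-0.12,0,0,0,0,0,0],
  ],
)

```text
time_s: 3.1
tcp_pos: [0.4818, -0.1804, 0.1663]
tool_rot: [-3.132, -0.003, 1.317]
ft_force: [-0.7, 0.8, 0.5]
finger_gap: 0.0477
grasp_force: 0.0
```

```bash
python3 - <<'E'
from rig import *
import cv2,numpy as np
a=capture("top")["color"][125:225,165:315,::-1];b=capture("side")["color"][130:300,150:330,::-1]
a=cv2.resize(a,(450,300),interpolation=2);b=cv2.resize(b,(340,321),interpolation=2)
o=np.zeros((321,790,3),np.uint8);o[:300,:450]=a;o[:,450:]=b
cv2.imwrite("pics/c1.png",o)
E
```

```text
(no output)
```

View pics/c1.png

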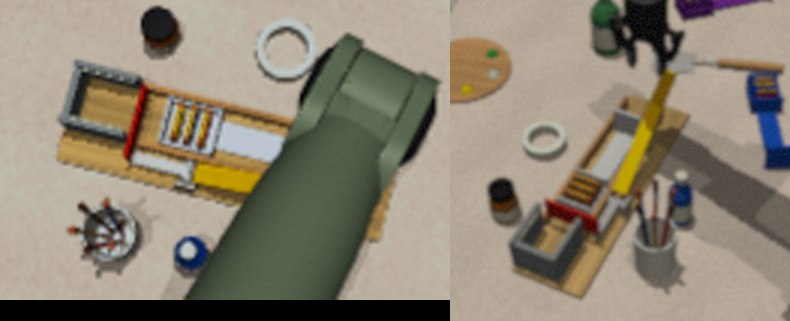

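servo_tool(
  series=[
    [-0.12,0,0,-0.008,0,0,0],
    [-0.12,0,0,-0.008,0,0,0],
    [-0.12,0,0,-0.008,0,0,0],
    [-0.12,0,0,-0.008,0,0,0],
    [-0.12,0,0,-0.008,0,0,0],
    [-0.12,0,0,0,0,0,0],
  ],
)

```text
time_s: 3.7
tcp_pos: [0.4843, -0.1835, 0.1298]
tool_rot: [-3.14, -0.001, 1.314]
ft_force: [1.0, 0.5, 0.8]
finger_gap: 0.0479
grasp_force: 0.6
```

servo_tool(
  series=[
    [-0.12,0,0,-0.01,0,0,0],
    [-0.12,0,0,-0.01,0,0,0],
    [-0.12,0,0,-0.01,0,0,0],
    [-0.12,0,0,-0.01,0,0,0],
    [-0.12,0,0,0,0,0,0],
  ],
)

```text
time_s: 4.12
tcp_pos: [0.4838, -0.1832, 0.089]
tool_rot: [-3.139, -0.001, 1.314]
ft_force: [1.3, 0.8, 1.2]
finger_gap: 0.0478
grasp_force: 0.8
```

```bash
python3 - <<'E'
from rig import *
import cv2,numpy as np
print(get_obs()["ft_force"])
a=capture("top")["color"][125:225,165:315,::-1];b=capture("side")["color"][130:300,150:330,::-1]
a=cv2.resize(a,(450,300),interpolation=2);b=cv2.resize(b,(340,321),interpolation=2)
o=np.zeros((321,790,3),np.uint8);o[:300,:450]=a;o[:,450:]=b
cv2.imwrite("pics/c2.png",o)
E
```

```text
[1.32996764 0.83663393 1.19949485]
```

View pics/c2.png

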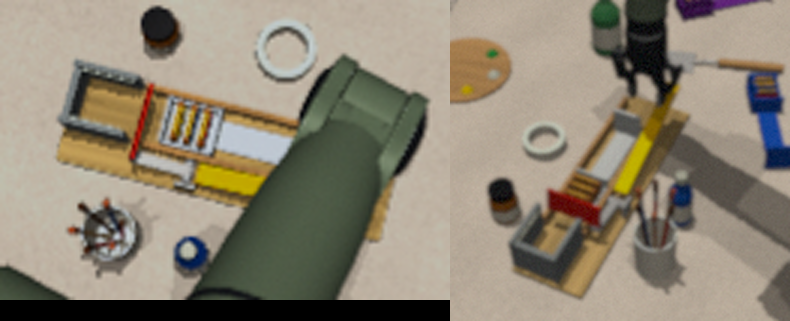

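Both views show the gate rising (side crop about 575,205), the finger on the lever at about (672,92), and the other finger behind the push plate.

servo_tool(
  series=[
    [-0.12,0,0,-0.01,0,0,0],
    [-0.12,0,0,-0.01,0,0,0],
    [-0.12,0,0,-0.01,0,0,0],
    [-0.12,0,0,-0.01,0,0,0],
    [-0.12,0,0,-0.006,0,0,0],
    [-0.12,0,0,0,0,0,0],
    [-0.12,0,0,0,0,0,0],
  ],
)

```text
time_s: 4.8
tcp_pos: [0.4843, -0.1834, 0.0446]
tool_rot: [-3.14, -0.001, 1.314]
ft_force: [-2.1, -0.3, 2.1]
finger_gap: 0.0479
grasp_force: 1.1
```

servo_tool(
  series=[
    [-0.12,0,0,-0.003,0,0,0],
    [-0.12,0,0,-0.002,0,0,0],
    [-0.12,0,0,0,0,0,0],
    [-0.12,0,0,0,0,0,0],
  ],
)

```text
time_s: 5.13
tcp_pos: [0.4847, -0.1838, 0.0403]
tool_rot: [-3.141, 0.0, 1.314]
ft_force: [-1.3, 0.3, 2.5]
finger_gap: 0.0477
grasp_force: 1.1
```

servo_tool(
  series=[
    [-0.12,0,0,-0.002,0,0,0],
    [-0.12,0,0,-0.001,0,0,0],
    [-0.12,0,0,0,0,0,0],
    [-0.12,0,0,0,0,0,0],
  ],
)

```text
time_s: 5.47
tcp_pos: [0.4851, -0.184, 0.0374]
tool_rot: [3.141, 0.0, 1.314]
ft_force: [-1.5, -0.3, 2.0]
finger_gap: 0.0479
grasp_force: 1.2
```

servo_tool(
  series=[
    [-0.12,0.001,0.0039,0,0,0,0],
    [-0.12,0.001,0.0039,0,0,0,0],
    [-0.12,0.001,0.0039,0,0,0,0],
    [-0.12,0.001,0.0039,0,0,0,0],
    [-0.12,0.001,0.0039,0,0,0,0],
    [-0.12,0.0013,0.0048,0,0,0,0],
    [-0.12,0.0013,0.0048,0,0,0,0],
    [-0.12,0.0013,0.0048,0,0,0,0],
    [-0.12,0.0013,0.0048,0,0,0,0],
    [-0.12,0.0013,0.0048,0,0,0,0],
    [-0.12,0.0013,0.0048,0,0,0,0],
    [-0.12,0,0,0,0,0,0],
  ],
)

```text
time_s: 6.47
tcp_pos: [0.4982, -0.1343, 0.0373]
tool_rot: [3.141, -0.001, 1.315]
ft_force: [0.8, -0.7, 3.1]
finger_gap: 0.0478
grasp_force: 2.0
```

```bash
python3 - <<'E'
from rig import *
import cv2,numpy as np
a=capture("top")["color"][125:225,165:315,::-1];b=capture("side")["color"][130:300,150:330,::-1]
a=cv2.resize(a,(450,300),interpolation=2);b=cv2.resize(b,(340,321),interpolation=2)
o=np.zeros((321,790,3),np.uint8);o[:300,:450]=a;o[:,450:]=b
cv2.imwrite("pics/c3.png",o)
E
```

```text
(no output)
```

View pics/c3.png

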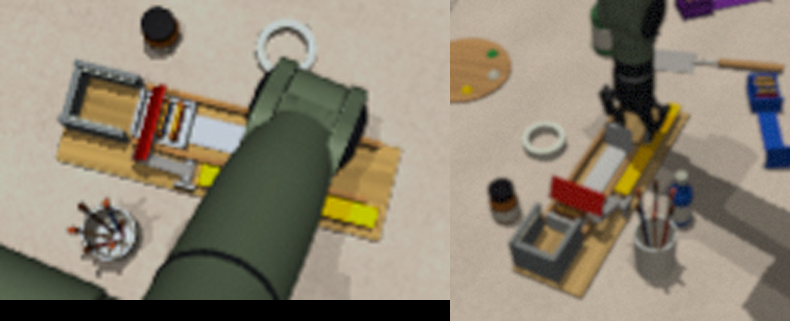

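The side crop shows the gate raised (about 578,195) with the finger flat on the level lever. The rack's plate is against the other finger at about (620,135).

servo_tool(
  series=[
    [-0.12,0.0015,0.0058,0,0,0,0],
    [-0.12,0.0015,0.0058,0,0,0,0],
    [-0.12,0.0015,0.0058,0,0,0,0],
    [-0.12,0.0015,0.0058,0,0,0,0],
    [-0.12,0.0015,0.0058,0,0,0,0],
    [-0.12,0.0015,0.0058,0,0,0,0],
    [-0.12,0.0015,0.0058,-0.001,0,0,0],
    [-0.12,0.0015,0.0058,0,0,0,0],
    [-0.12,0.0015,0.0058,0,0,0,0],
    [-0.12,0.0015,0.0058,0,0,0,0],
    [-0.12,0,0,0,0,0,0],
  ],
)

```text
time_s: 7.48
tcp_pos: [0.5136, -0.0776, 0.0371]
tool_rot: [3.14, 0.002, 1.315]
ft_force: [-1.9, -5.2, 11.8]
finger_gap: 0.0479
grasp_force: 5.4
```

servo_tool(
  series=[
    [-0.12,0.001,0.0039,0,0,0,0],
    [-0.12,0.001,0.0039,0,0,0,0],
    [-0.12,0.001,0.0039,0,0,0,0],
    [-0.12,0,0,0,0,0,0],
  ],
)

```text
time_s: 7.82
tcp_pos: [0.5166, -0.0663, 0.0372]
tool_rot: [3.14, 0.002, 1.315]
ft_force: [-1.3, -6.4, 11.7]
finger_gap: 0.0477
grasp_force: 5.6
```

servo_tool(
  series=[
    [-0.12,0.0005,0.0019,0,0,0,0],
    [-0.12,0.0005,0.0019,0,0,0,0],
    [-0.12,0.0005,0.0019,0,0,0,0],
    [-0.12,0,0,0,0,0,0],
  ],
)

```text
time_s: 8.15
tcp_pos: [0.5179, -0.061, 0.0372]
tool_rot: [3.14, 0.003, 1.314]
ft_force: [-2.0, -7.0, 11.6]
finger_gap: 0.0477
grasp_force: 5.9
```

servo_tool(
  series=[
    [-0.12,0.0005,0.0019,0.001,0,0,0],
    [-0.12,0.0005,0.0019,0,0,0,0],
    [-0.12,0,0,0,0,0,0],
  ],
)

```text
time_s: 8.4
tcp_pos: [0.5188, -0.0565, 0.0379]
tool_rot: [3.14, 0.001, 1.315]
ft_force: [-0.7, -5.4, 8.2]
finger_gap: 0.0482
grasp_force: 4.0
```

servo_tool(
  series=[
    [-0.12,0.0005,0.0019,0,0,0,0],
    [-0.12,0.0005,0.0019,0,0,0,0],
    [-0.12,0,0,0,0,0,0],
  ],
)

```text
time_s: 8.65
tcp_pos: [0.5188, -0.0561, 0.0379]
tool_rot: [3.141, 0.01, 1.312]
ft_force: [-4.7, -16.5, 9.7]
finger_gap: 0.048
grasp_force: 9.6
```

```bash
python3 - <<'E'
from rig import *
import cv2,numpy as np
print(get_obs()["ft_force"])
a=capture("top")["color"][125:225,165:315,::-1];b=capture("side")["color"][130:300,150:330,::-1]
a=cv2.resize(a,(450,300),interpolation=2);b=cv2.resize(b,(340,321),interpolation=2)
o=np.zeros((321,790,3),np.uint8);o[:300,:450]=a;o[:,450:]=b
cv2.imwrite("pics/c4.png",o)
E
```

```text
[ -4.68141381 -16.52655749   9.71575383]
```

View pics/c4.png

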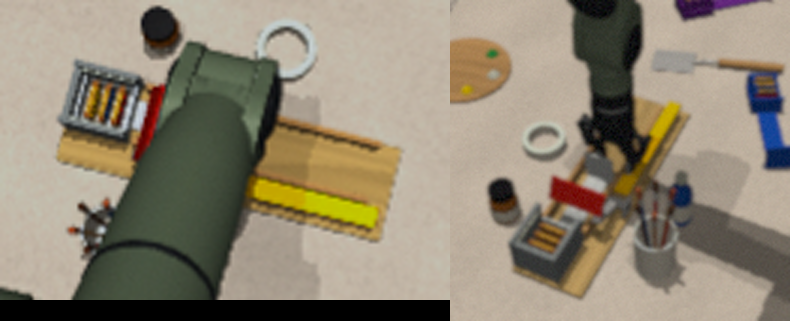

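The rack stopped with the push force rising to 17 N. The icons are inside the bay at the end wall (top crop about 105,100) with the gate still up. Backing away now.

servo_tool(
  series=[
    [-0.12,-0.001,-0.0039,0,0,0,0],
    [-0.12,-0.0015,-0.0058,0,0,0,0],
    [-0.12,-0.0025,-0.0097,0,0,0,0],
    [-0.12,-0.0025,-0.0097,0,0,0,0],
    [-0.12,-0.0025,-0.0097,0,0,0,0],
    [-0.12,-0.0025,-0.0097,0,0,0,0],
    [-0.12,-0.0025,-0.0097,0,0,0,0],
    [-0.12,-0.0025,-0.0097,0,0,0,0],
    [-0.12,-0.0025,-0.0097,0,0,0,0],
    [-0.12,-0.0025,-0.0097,0,0,0,0],
    [-0.12,-0.0025,-0.0097,0,0,0,0],
    [-0.12,-0.0025,-0.0097,0,0,0,0],
  ],
)

```text
time_s: 9.75
tcp_pos: [0.4919, -0.1574, 0.0371]
tool_rot: [-3.141, -0.004, 1.316]
ft_force: [0.3, 3.3, 4.8]
finger_gap: 0.0478
grasp_force: 2.3
```

servo_tool(
  series=[
    [-0.12,0,0,0.01,0,0,0],
    [-0.12,0,0,0.01,0,0,0],
    [-0.12,0,0,0.01,0,0,0],
    [-0.12,0,0,0.01,0,0,0],
    [-0.12,0,0,0.01,0,0,0],
    [-0.12,0,0,0.01,0,0,0],
    [-0.12,0,0,0.01,0,0,0],
    [-0.12,0,0,0.01,0,0,0],
    [-0.12,0,0,0.01,0,0,0],
    [-0.12,0,0,0.01,0,0,0],
    [-0.12,0,0,0.01,0,0,0],
    [-0.12,0,0,0.01,0,0,0],
  ],
)

```text
time_s: 10.75
tcp_pos: [0.4916, -0.1595, 0.1582]
tool_rot: [-3.141, 0.0, 1.314]
ft_force: [0.4, 0.5, 0.4]
finger_gap: 0.0482
grasp_force: 0.0
```

servo_tool(
  series=[
    [-0.12,0,0,0.03,0,0,0],
    [-0.12,0,0,0.03,0,0,0],
    [-0.12,0,0,0.03,0,0,0],
    [-0.12,0,0,0.03,0,0,0],
    [-0.12,0,-0.03,0,0,0,0],
    [-0.12,0,-0.03,0,0,0,0],
    [-0.12,0,-0.03,0,0,0,0],
    [-0.12,0,0,0,0,0,0],
    [-0.12,0,0,0,0,0,0],
  ],
)

```text
time_s: 11.5
tcp_pos: [0.4914, -0.2505, 0.2773]
tool_rot: [-3.141, -0.0, 1.312]
ft_force: [-0.6, 0.8, -0.2]
finger_gap: 0.048
grasp_force: 0.0
```

```bash
python3 - <<'E'
from rig import *
import cv2,numpy as np
print(get_obs()["ft_force"])
a=capture("top")["color"][125:225,165:315,::-1];b=capture("side")["color"][130:300,150:330,::-1]
a=cv2.resize(a,(450,300),interpolation=2);b=cv2.resize(b,(340,321),interpolation=2)
o=np.zeros((321,790,3),np.uint8);o[:300,:450]=a;o[:,450:]=b
cv2.imwrite("pics/c5.png",o)
E
```

```text
[-0.58931019  0.80810163 -0.15738179]
```

View pics/c5.png

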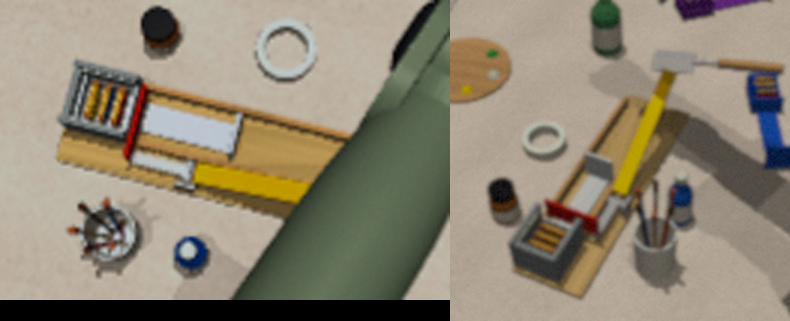

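The gate is shut behind the body (top crop about 137,120). The icons are in the bay, and the pot, bottle, jar and tape stand where they were. One last check of the plate position before handing in.

```bash
python3 - <<'E'
from h import *
from rig import *
q=np.load("chute.npy");R=np.array([[np.cos(q[2]),-np.sin(q[2])],[np.sin(q[2]),np.cos(q[2])]])
p=plane(T,[(241/3+165,115/3+125),(235/3+165,154/3+125)],.07);y=((p[:,:2]-q[:2])@R)[:,1];print(y)
if abs(y.mean()+.054)<.008: print(hand_in())
E
```

```text
[-0.05868919 -0.0636217 ]
the job is handed in; nothing more can be done
None
```

The rack is home against the bay end and the gate is shut behind it. The job is handed in at about 12 s, with the judge's verdict not shown. My last picture estimate put the push plate about 7 mm short of its nominal home position, but the push had stopped firmly at 17 N, so I trusted the contact.

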